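# Press a lens into its cell and stay on the lever

## Task

Put the middle-sized of the three lens cells, lens side up, fully down into the round nest of the lever press's slide and push the slide home under the ram. Then take the lever's ball and pull it down gently until the lever is level, so that the spring foot presses the lens with about 10 N, and not well past level, which would crack the lens. The adhesive needs that pressure: finish while still holding the lever level with the gripper, and leave everything else on the table where it is.

Things in the scene. Friction and masses are not known exactly. Their poses are not given: they have to be found in the camera images.
- cell: The lens cell to press: a black anodised ring 40 mm in diameter and 26 mm high with a glass lens in it, whose flat top stands 1 mm higher (27 mm); about 60 g, loose, standing lens up on the table. Origin: centre of the underside; z up.
- cell_small: A like cell, 30 mm in diameter, 26 mm high, loose. Leave alone. Origin: centre of the underside. The three cells stand in a row left of the press, in any order, at least 90 mm apart.
- cell_large: A like cell, 52 mm in diameter, 26 mm high, loose. Leave alone. Origin: centre of the underside.
- press: Fixed grey rack-and-pinion press. Origin: on the table under the ram axis; -x points to its front (towards the robot, yaw up to 0.2 rad), y left, z up. In mm: base x -220 to 130, y +-75, 20 thick; head x -45 to 120, y +-35, z 125 to 235, with a boss to y -57 and a drum to y 55 round x 22; column behind x 50; slide gibs at y +-43, top z 40. Lever axis: along y through x 22, z 180.
- foot: White spring foot under the ram, 24 mm in diameter, on the ram axis. Origin: centre of its underside, 75 mm above the table with the lever up, then 8 mm above the lens of a seated cell with the slide home. The ram moves 20 mm per rad of lever; the foot meets the lens at lever = 0.40 rad and from there yields with 2 N/mm, up to 12 mm.
- slide (a joint): Travel of the slide that carries the nest, in m: 0 = home against the stop, nest under the ram axis; grows as it is drawn out to the front, at most 0.18. Starts drawn out 0.15 to 0.18. It stays where it is left and takes about 2 N to push; it runs along the press's x axis.
- nest (a point): Centre of the floor of the nest's round pocket, on the slide. The pocket is 44 mm in diameter, 10 mm deep, with a 3 mm chamfer, in an aluminium block 70 mm square; floor 40 mm, rim 50 mm above the table.
- slide_knob (a point): Top centre of the slide's upright black knob, 24 mm in diameter, 28 mm high on a thinner stem, top 74 mm above the table, 100 mm in front of the nest's centre. Push it (or grip it) to move the slide.
- lever (a joint): Lever angle in rad: 0 = up at rest, rising to the front at 0.65 rad above level; grows as it is pulled down; 0.65 = level; stop at 0.95. A return spring lifts it when let go: the ball needs about 2.5 N, square to the lever, to leave the rest and 6 N when level with a cell in the press.
- handle_ball (a point): Centre of the black ball, 32 mm in diameter, at the end of the lever's 12 mm steel rod: 180 mm from the lever's axis (square to it), 132 mm right (-y) of the ram axis; height 289 mm at rest, 180 mm level. From the ball the rod runs back to the hub beside the head, which lies 67 to 97 mm right of the ram axis.
- mirror_mount: A black mirror mount on a steel post and a round foot 56 mm in diameter, about 125 mm high, loose. Leave alone. Origin: centre of the foot's underside.
- driver: A screwdriver 190 mm long, lying. Leave alone. Origin: near its middle, on the table.
- solvent: A white solvent bottle 60 mm in diameter, 130 mm high. Leave alone. Origin: centre of the underside.
- tissue: A cardboard box of lens tissue, 110 x 70 x 35 mm. Leave alone. Origin: centre of the underside.
- post: A steel post 75 mm long and 13 mm thick, lying on the table. Leave alone. Origin: under its middle.
- handle: The lever's hub, rod and ball as one part, turning with the lever. Origin: on the lever's axis, 22 mm behind and 82 mm right of the ram axis, 180 mm above the table.
Not all that is in view belongs to the job. Leave any green look-alike of the cell alone.

How it is judged:
By the outcome, as a careful person would: the job done as asked, in the order asked, and still so for the second after the job is handed in, while the arm keeps its last pose, push and grip.
It also fails if it takes over 67 s, if anything falls off the work surface, if the arm or the gripper's body presses on something with over 40 N, if the wrist force passes 120 N, or if a joint passes its speed limit or range.

## Robot

A 7-joint arm with a two-finger parallel gripper is mounted at the origin on the work surface. World frame = base frame: x ahead of the robot, y to its left, z up, the work surface at z = 0. Lengths are in m, angles in rad, forces in N, time in s.
With the tool pointing down it reaches from about 0.4 to 0.925 m from the base axis. Payload 4.1 kg.
Tool frame: the origin (TCP) lies at the very end of the fingers, on their centre line; the grasp point (between the pads) lies 19 mm behind it; z points along the fingers, y is the line along which they close (so a half turn about z gives the same grasp; the last joint's range is limited). The gripper opens to 85 mm and grips with 20 to 120 N. Pads are 22 mm wide; open, the fingers measure 114 mm over their backs; the gripper's body (76 mm by 85 mm) begins 54 mm behind the grasp point. The pads swing forward as they close: fully open they stand 13 mm farther back than shut.
Start: joints at [-1.273, 0.398, 0.045, 1.537, -0.019, 1.207, -0.051], TCP at [0.251, 0.6, 0.231] pointing down, gripper open.
Joint ranges: [-2.82, 2.82], [-0.49, 2.23], [-1.37, 1.46], [0, 2.46], [-1.36, 4.5], [0.23, 2], [-2.94, 2.94]. Speed limits (rad/s): [2.57, 2.57, 3.14, 3.14, 3.14, 3.14, 3.14].

## Interface

Orientations are given as a unit quaternion [x, y, z, w].
In Python, from plant import manip gives the robot as it stands.
- The arm moves only by the tool jog_arm, never from a script. Its argument "increments" is a list of rows, each a list of 4 numbers: the shift along the tool's x, y, z in mm, then the turn about the tool's z in degrees. In form: [[x, y, z, spin], ...]. A call has 1 to 10 rows; each row shifts and turns the commanded pose from where the row before left it, along the tool's axes as they then stand; what a row does not reach is not made up. A row lasts 1/12 s, in which the tool goes at most 41.7 mm and 7.16 degrees, less where a joint would pass 70% of its speed; a pose out of reach is approached as far as the arm can. A call is refused whole if a number of a shift passes 41.7 or a number of a turn 7.16, either way. A call with a gripper value outside its range is refused whole. "jaw" is the closure, from 0 (fully open) to 1 (shut), set as the call begins (left out, the last holds). The fingers move at their own pace and stop on an object; "force" is the grip in N (left out, the last holds). Time passes only in rows, so rows that do not move let the fingers close. It gives the time, the measured TCP pose, the force, the opening and the grip force at its end, in the units of the state.
- manip.sense(): the state, without advancing time (a new reading comes with each control period).
- manip.snapshot(name): name is "scene" or "top" or "wrist"; returns a dict with "color" (480x640x3 uint8, blue, green, red), "fx", "fy", "cx", "cy" (pixels), "origin" and "rotation" of the camera in the world; the wrist camera has in their place "T_tool_cam" (4x4, takes a point from camera to tool coordinates, whose origin is the TCP and whose axes are the flange's). Camera axes: x right, y up, looking along -z (the intrinsics and any distortion apply to the point x, -y, -z); pixel columns grow to the right and rows downward; lengths in m; the calibration is good to about 2 mm. A picture is of the moment at which its call begins: read the wrist's pose just before it. There is no depth.
- manip.hand_in(): hands the job in; it is judged then, once.
Trained networks look in a picture, given as the dict that the camera call returned (one of the last four; its "shot" number tells which), for a name from the list of things; names that differ only in an ending like _2 or _b are one class to them, and where a whole thing is asked for, a point or a joint stands for the part that bears it (a point fixed in the world has none). Each returns a list of dicts, best first, with "confidence" (0 to 1); they miss things now and then, are a little off and sometimes report something else, mostly with a low value. They report only what shows in the picture. A call takes as long as a camera call. They do not tell look-alikes from the thing itself.
- manip.silhouettes(picture, thing): "region" (480x640 bool, what is visible of it) and "box" ([centre column, centre row, width, height] in pixels, round what is visible of it).
The state is a dict: "clock": time; "q": joint angles; "qd": joint speeds; "effort": joint torques, N m; "ee_pos": TCP position; "tool_rot": TCP orientation; "contact_force": force on the tool from outside, world axes, zero at the start; "wrist_torque": the same for the moment, N m; "gripper_width": finger opening in m; "finger_force": force on a finger pad.
Only numpy, scipy, OpenCV 4.12 (cv2) and the standard library are available. Lean on these libraries where they do the work, as an engineer would, in place of code of your own. Each camera call takes 0.05 s, during which the arm holds its last target. There are 200 camera calls.

## Working session

There is one attempt and no reset: what is moved stays moved. The work goes in short steps, Python scripts to look and compute and a tool call to move; the robot and the scene stay as the last step left them, time stands still between calls to the robot, and variables do not carry over. Pictures are saved under pics/ and viewed, at most 10 in all, crops included, and the job is handed in when it is done.

Besides the shell and the picture viewer there is one more tool, called after "Call:" as name(argument=value, ...) on one line, values as JSON. jog_arm: Moves the arm, as the interface text tells. Its arguments: {"type":"object","properties":{"increments":{"type":"array"},"jaw":{"type":"number"},"force":{"type":"number"}},"required":["increments"]}

```bash
mkdir -p pics
cat > h.py <<'E'
import numpy as np,cv2
from plant import manip
def ray(p,u,v):
    d=np.array([(u-p['cx'])/p['fx'],-(v-p['cy'])/p['fy'],-1.0])
    return np.array(p['origin']),np.array(p['rotation'])@d
def at(p,u,v,z):
    o,d=ray(p,u,v); return o+d*(z-o[2])/d[2]
def proj(p,X):
    c=np.array(p['rotation']).T@(np.array(X)-p['origin']); return p['cx']-p['fx']*c[0]/c[2],p['cy']+p['fy']*c[1]/c[2]
def wr(p,s):
    from scipy.spatial.transform import Rotation as R
    T=np.eye(4);T[:3,:3]=R.from_quat(s['tool_rot']).as_matrix();T[:3,3]=s['ee_pos']
    T=T@np.array(p['T_tool_cam']);p['origin']=T[:3,3];p['rotation']=T[:3,:3];return p
E
python3 - <<'E'
from h import *
s=manip.sense();print(s)
for n in ['scene','top']:
    p=manip.snapshot(n);cv2.imwrite(f'pics/{n}0.png',p['color']);print(n,{k:v for k,v in p.items() if k not in('color',)})
    for t in ['cell','cell_small','cell_large','press','slide_knob','nest','handle_ball','foot','mirror_mount','solvent','driver','tissue','post']:
        for r in manip.silhouettes(p,t)[:3]:
            c=r['box'];print(t,round(r['confidence'],2),np.round(c),np.round(at(p,c[0],c[1],0.026),3))
E
```

```text
{'clock': 0.0, 'q': array([-1.27298198,  0.39919439,  0.0450234 ,  1.5379068 , -0.01872179,
        1.20688179, -0.0507265 ]), 'qd': array([ 0.00024741,  0.00085544, -0.0008939 ,  0.00171538, -0.00076461,
        0.00179501, -0.00129509]), 'effort': array([-1.95108714e-04, -4.75106514e+01,  1.36457853e+00, -2.54221559e+01,
        1.16499863e-02,  9.33215779e-03, -1.13747799e-05]), 'ee_pos': array([0.2509335 , 0.59891296, 0.23024977]), 'tool_rot': array([ 1.97065269e-01,  9.80389877e-01, -9.74541097e-04, -1.38827743e-04]), 'contact_force': array([0.38456613, 0.14831059, 0.32883905]), 'wrist_torque': array([ 0.04896775, -0.0683585 , -0.05397718]), 'finger_force': 0.0, 'gripper_width': 0.08539853136888303}
scene {'fx': 609.9591093867836, 'fy': 609.9591093867836, 'cx': 307.1192597089511, 'cy': 238.20990091181403, 'origin': array([1.25552205, 0.4562062 , 1.24332407]), 'rotation': array([0.15342332, 0.29063212, 0.83110405, 0.44862047]), 'shot': 1}Traceback (most recent call last):
  File "<stdin>", line 7, in <module>
  File "h.py", line 7, in at
    o,d=ray(p,u,v); return o+d*(z-o[2])/d[2]
        ~~~^^^^^^^
  File "h.py", line 5, in ray
    return np.array(p['origin']),np.array(p['rotation'])@d
                                 ~~~~~~~~~~~~~~~~~~~~~~~^~
ValueError: matmul: Input operand 1 has a mismatch in its core dimension 0, with gufunc signature (n?,k),(k,m?)->(n?,m?) (size 3 is different from 4)
```

Rotation is a quaternion; convert.

```bash
cat > h.py <<'E'
import numpy as np,cv2
from scipy.spatial.transform import Rotation as R
from plant import manip
def snap(n):
    s=manip.sense();p=manip.snapshot(n)
    if n=='wrist':
        T=np.eye(4);T[:3,:3]=R.from_quat(s['tool_rot']).as_matrix();T[:3,3]=s['ee_pos']
        T=T@np.array(p['T_tool_cam']);p['origin']=T[:3,3];p['rotation']=T[:3,:3]
        p['M']=p['rotation']
    else: p['M']=R.from_quat(p['rotation']).as_matrix()
    return p
def at(p,u,v,z):
    d=p['M']@np.array([(u-p['cx'])/p['fx'],-(v-p['cy'])/p['fy'],-1.0]);o=p['origin']
    return o+d*(z-o[2])/d[2]
def proj(p,X):
    c=p['M'].T@(np.array(X)-p['origin']); return p['cx']-p['fx']*c[0]/c[2],p['cy']+p['fy']*c[1]/c[2]
E
python3 - <<'E'
from h import *
for n in ['scene','top']:
    p=snap(n);cv2.imwrite(f'pics/{n}0.png',p['color']);print(n,{k:v for k,v in p.items() if k not in('color',)})
    for t in ['cell','cell_small','cell_large','press','slide_knob','nest','handle_ball','foot','mirror_mount','solvent','driver','tissue','post']:
        for r in manip.silhouettes(p,t)[:3]:
            c=r['box'];print(t,round(r['confidence'],2),np.round(c),np.round(at(p,c[0],c[1],0.026),3))
E
```

```text
scene {'fx': 609.9591093867836, 'fy': 609.9591093867836, 'cx': 307.1192597089511, 'cy': 238.20990091181403, 'origin': array([1.25552205, 0.4562062 , 1.24332407]), 'rotation': array([0.15342332, 0.29063212, 0.83110405, 0.44862047]), 'shot': 2, 'M': array([[-0.55040192, -0.65652109,  0.51578851],
       [ 0.83488006, -0.4285453 ,  0.34543337],
       [-0.00574555,  0.62074873,  0.78398852]])}
cell 0.86 [429. 310.  22.  21.] [0.477 0.274 0.026]
cell 0.52 [395. 317.  20.  23.] [0.539 0.217 0.026]
cell 0.48 [400. 257.  30.  13.] [0.378 0.146 0.026]
cell_small 0.67 [417. 355.  16.  20.] [0.596 0.304 0.026]
cell_large 0.93 [456. 278.  27.  23.] [0.359 0.289 0.026]
press 0.98 [244. 271. 122. 193.] [ 0.625 -0.152  0.026]
slide_knob 0.97 [273. 242.  51.  62.] [ 0.513 -0.146  0.026]
nest 0.95 [275. 245.  51.  56.] [ 0.517 -0.137  0.026]
nest 0.64 [194. 223.  27. 104.] [ 0.574 -0.354  0.026]
nest 0.45 [430. 313.  13.  20.] [0.483 0.279 0.026]
handle_ball 0.93 [196. 221.  25. 105.] [ 0.565 -0.356  0.026]
foot 0.18 [217. 182.  26.  18.] [ 0.426 -0.397  0.026]
mirror_mount 0.74 [356. 379.  34.  54.
[... 1124 characters left out ...]
[ 0.512 -0.145  0.026]
slide_knob 0.63 [283. 324.  25.   5.] [0.368 0.141 0.026]
slide_knob 0.47 [231. 245.  13.  10.] [0.596 0.297 0.026]
nest 0.63 [378. 275.  32.  56.] [ 0.511 -0.137  0.026]
nest 0.26 [251. 197.  20.  25.] [0.74  0.239 0.026]
handle_ball 0.83 [415. 204.  46.  58.] [ 0.72  -0.247  0.026]
foot 0.24 [461. 305.  62.  12.] [ 0.423 -0.378  0.026]
mirror_mount 0.61 [253. 199.  20.  22.] [0.735 0.233 0.026]
solvent 0.96 [489. 236.  28.  16.] [ 0.625 -0.461  0.026]
driver 0.82 [460. 302.  69.  13.] [ 0.43  -0.375  0.026]
driver 0.48 [388. 224. 106. 153.] [ 0.661 -0.167  0.026]
tissue 0.86 [182. 220.  47.  37.] [0.671 0.443 0.026]
post 0.66 [283. 324.  29.  12.] [0.366 0.142 0.026]
```

View pics/scene0.png

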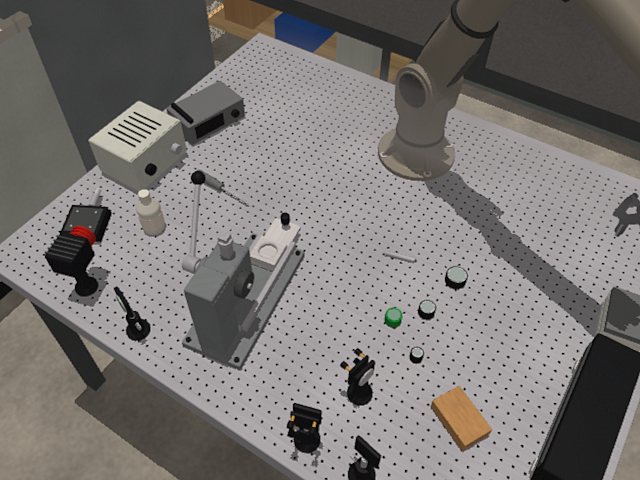

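View pics/top0.png

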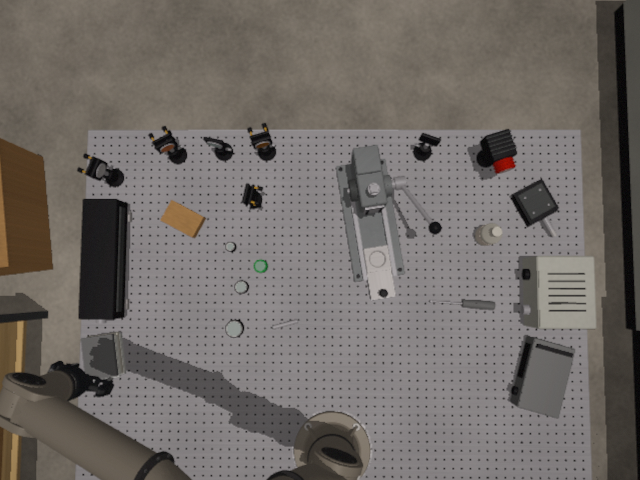

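Scene view: the large cell is at (456,278), the middle one at (428,310), the small one at (417,355), and the green look-alike at (394,317). I choose (428,310), which is (241,287) in the top view. The press is at (244,271) with the slide drawn out. The knob is at (285,218), the nest at (269,249) and the ball at (198,177).

Run:
```python
from h import *
im=cv2.imread('pics/scene0.png');a=cv2.resize(im[255:370,380:480],None,fx=4,fy=4,interpolation=cv2.INTER_CUBIC)
b=cv2.resize(cv2.imread('pics/top0.png')[140:310,335:450],None,fx=3,fy=3,interpolation=cv2.INTER_CUBIC)
c=np.zeros((510,745,3),np.uint8);c[:460,:400]=a;c[:,400:]=b;cv2.imwrite('pics/crop1.png',c)
p=snap('top');q=snap('scene')
for u,v,z,n in [(383,293,.074,'knob'),(377,259,.05,'nest'),(435,228,.289,'ball'),(374,189,.26,'ramtop'),(241,287,.026,'cell')]: print(n,at(p,u,v,z).round(3))
for u,v,z,n in [(285,218,.074,'knob'),(268,249,.05,'nest'),(198,177,.289,'ball'),(428,307,.026,'cell')]: print(n,at(q,u,v,z).round(3))
```

```text
knob [ 0.457 -0.147  0.074]
nest [ 0.555 -0.132  0.05 ]
ball [ 0.619 -0.257  0.289]
ramtop [ 0.722 -0.109  0.26 ]
cell [0.473 0.265 0.026]
knob [ 0.463 -0.141  0.074]
nest [ 0.551 -0.132  0.05 ]
ball [ 0.616 -0.256  0.289]
cell [0.471 0.269 0.026]
```

View pics/crop1.png

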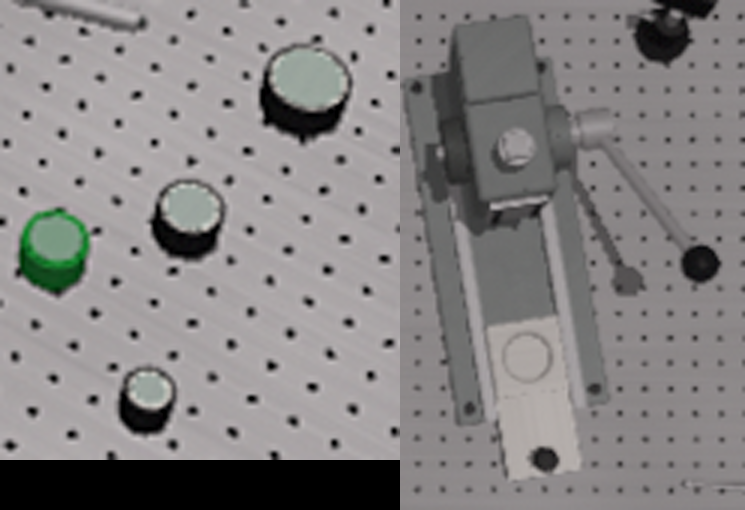

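The crop confirms it: black ring, middle-sized, lens up, at crop (188,215), with green at (55,250) to avoid. The press yaw is about 0.14 and its origin is near (0.719,-0.109).

Call:
jog_arm(increments=[[-33,-22,0,0],[-33,-22,0,0],[-33,-22,0,0],[-33,-22,0,0],[-33,-22,0,0],[-33,-22,0,0],[-33,-22,0,0],[-33,-22,0,0],[-33,-22,0,0],[-33,-22,0,0]], jaw=0.15, force=30)

```text
clock: 2.43
ee_pos: [0.4714, 0.2674, 0.2317]
tool_rot: [0.197, 0.98, 0.0, 0.0]
contact_force: [0.2, 0.0, 0.2]
gripper_width: 0.0726
finger_force: 0.0
```

Call:
jog_arm(increments=[[0,0,20,6],[0,0,20,6],[0,0,20,6],[0,0,0,0],[0,0,0,0],[0,0,0,0]])

```text
clock: 2.93
ee_pos: [0.4712, 0.2697, 0.1724]
tool_rot: [0.347, 0.938, 0.001, 0.001]
contact_force: [0.6, -0.2, -0.8]
gripper_width: 0.0726
finger_force: 0.0
```

```bash
cat > look.py <<'E'
from h import *
import sys
s=manip.sense();print(s['clock'],s['ee_pos'].round(4),s['gripper_width'],s['contact_force'].round(2))
M=R.from_quat(s['tool_rot']).as_matrix();print('toolx',M[:,0].round(3),'tooly',M[:,1].round(3),'toolz',M[:,2].round(3))
p=snap('wrist');cv2.imwrite('pics/'+sys.argv[1],p['color']);print(np.round(p['T_tool_cam'],3).tolist())
z=float(sys.argv[3])
for r in manip.silhouettes(p,sys.argv[2]):
    c=r['box'];X=at(p,c[0],c[1],z);e=M.T@(X-s['ee_pos'])*1000
    print(round(r['confidence'],2),np.round(c),X.round(4),'tool mm',e.round(1))
E
python3 look.py w1.png cell 0.015
```

```text
2.9333 [0.4712 0.2697 0.1724] 0.0726125952941522 [ 0.6  -0.17 -0.77]
toolx [-0.76  0.65 -0.  ] tooly [0.65  0.76  0.002] toolz [ 0.001  0.001 -1.   ]
[[0.0, 0.96, 0.279, 0.072], [1.0, -0.0, -0.0, 0.0], [-0.0, 0.279, -0.96, -0.143], [0.0, 0.0, 0.0, 1.0]]
0.95 [323. 215.  54.  58.] [0.471  0.2677 0.015 ] tool mm [ -1.1  -1.9 157.4]
0.8 [322. 315.  49.  62.] [0.5335 0.2136 0.015 ] tool mm [-83.8  -2.4 157.5]
```

View pics/w1.png

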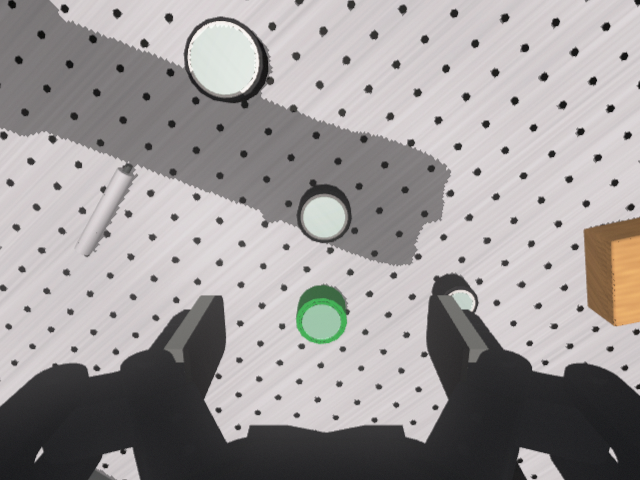

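The wrist view shows the black middle cell at (323,215) and green at (322,315), clear of the finger line. Descending.

Call:
jog_arm(increments=[[-0.5,-2,40,0],[0,0,40,0],[0,0,40,0],[0,0,25,0],[0,0,17,0],[0,0,0,0],[0,0,0,0],[0,0,0,0]])

```text
clock: 3.7
ee_pos: [0.4712, 0.2683, 0.0111]
tool_rot: [0.348, 0.938, 0.002, 0.001]
contact_force: [0.3, 0.2, -0.2]
gripper_width: 0.0727
finger_force: 0.0
```

Call:
jog_arm(increments=[[0,0,0,0],[0,0,0,0],[0,0,0,0],[0,0,0,0],[0,0,0,0],[0,0,0,0],[0,0,0,0],[0,0,0,0]], jaw=1, force=35)

```text
clock: 4.37
ee_pos: [0.4706, 0.268, 0.011]
tool_rot: [0.348, 0.938, 0.001, 0.001]
contact_force: [-1.4, -0.0, 5.5]
gripper_width: 0.0383
finger_force: 34.6
```

```bash
python3 look.py w2.png cell 0.026
```

```text
4.3667 [0.4706 0.268  0.011 ] 0.03834435199042421 [-1.42 -0.01  5.51]
toolx [-0.758  0.652 -0.   ] tooly [0.652 0.758 0.003] toolz [ 0.002  0.002 -1.   ]
[[0.0, 0.96, 0.279, 0.072], [1.0, -0.0, -0.0, 0.0], [-0.0, 0.279, -0.96, -0.143], [0.0, 0.0, 0.0, 1.0]]
0.75 [325. 311. 111. 128.] [0.4648 0.2725 0.026 ] tool mm [  7.3  -0.3 -15. ]
0.61 [329. 430.   9.   2.] [0.5025 0.2421 0.026 ] tool mm [-41.1   1.3 -15. ]
```

View pics/w2.png

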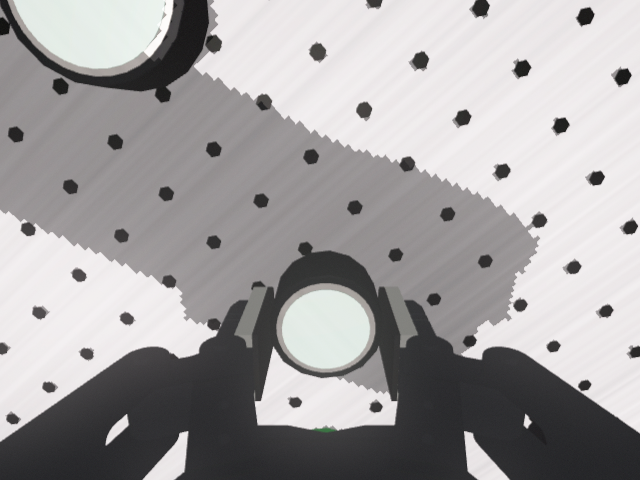

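The cell is gripped, with its top at (326,328) centred between the pads. Next I lift, turn to the press axis, and carry.

Call:
jog_arm(increments=[[0,0,-10,0],[0,0,-20,-7],[0,0,-20,-7],[0,0,-20,-7],[0,0,-20,-7],[0,0,-20,-7],[0,0,-20,-7],[0,0,-10,-7],[0,0,0,0]])

```text
clock: 5.22
ee_pos: [0.4714, 0.2682, 0.1529]
tool_rot: [-0.073, 0.997, 0.002, 0.003]
contact_force: [1.0, 1.5, -0.8]
gripper_width: 0.0384
finger_force: 35.3
```

Call:
jog_arm(increments=[[-5,-37,0,0],[-5,-37,0,0],[-5,-37,0,0],[-5,-37,0,0],[-5,-37,0,0],[-5,-37,0,0],[-5,-37,0,0],[-5,-37,0,0],[-5,-37,0,0],[-5,-37,0,0]])

```text
clock: 6.05
ee_pos: [0.5718, -0.0934, 0.1488]
tool_rot: [-0.07, 0.998, 0.0, -0.001]
contact_force: [0.9, 0.2, -0.9]
gripper_width: 0.0387
finger_force: 35.4
```

Call:
jog_arm(increments=[[-5,-37,0,0],[0,0,0,0],[0,0,0,0],[0,0,0,0]])

```text
clock: 6.38
ee_pos: [0.5819, -0.1269, 0.1485]
tool_rot: [-0.071, 0.997, 0.001, -0.001]
contact_force: [0.7, -0.0, -1.4]
gripper_width: 0.0384
finger_force: 35.5
```

```bash
python3 look.py w3.png nest 0.05
```

```text
6.3833 [ 0.5819 -0.1269  0.1485] 0.03841797607266732 [ 0.74 -0.03 -1.35]
toolx [-0.99  -0.142  0.001] tooly [-0.142  0.99   0.001] toolz [-0.002  0.001 -1.   ]
[[0.0, 0.96, 0.279, 0.072], [1.0, -0.0, -0.0, 0.001], [-0.0, 0.279, -0.96, -0.143], [0.0, 0.0, 0.0, 1.0]]
0.68 [324. 123. 129. 246.] [ 0.5164 -0.136   0.05  ] tool mm [66.   0.2 98.6]
0.52 [327. 217. 237. 434.] [ 0.5701 -0.1266  0.05  ] tool mm [11.5  1.8 98.6]
```

View pics/w3.png

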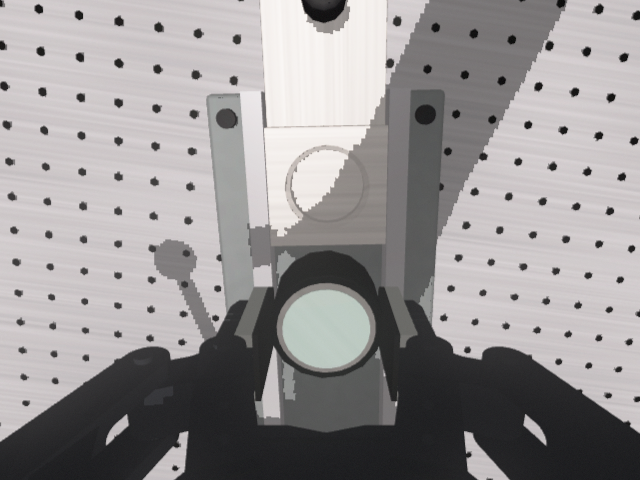

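The nest ring is at (327,184), with the held cell's top at (326,328) and the block's corners at (265,127), (387,125), (272,245) and (386,244).

Run:
```python
from h import *
s=manip.sense();p=snap('wrist');M=R.from_quat(s['tool_rot']).as_matrix()
f=lambda u,v,z:(M.T@(at(p,u,v,z)-s['ee_pos'])*1000).round(1)
print('nest',at(p,327,184,.05).round(4),f(327,184,.05),'cell',f(326,328,s['ee_pos'][2]+.015))
for c in [(265,127),(387,125),(272,245),(386,244)]: print(c,f(*c,.05), at(p,*c,.05).round(4))
# refine ring via ellipse
g=cv2.cvtColor(p['color'],cv2.COLOR_BGR2GRAY)
```

```text
nest [ 0.5509 -0.128   0.05  ] [31.3  1.9 98.8] cell [  0.5   1.2 -15. ]
(265, 127) [ 63.7 -33.2  98.8] [ 0.5239 -0.1674  0.05  ]
(387, 125) [64.8 35.7 98.9] [ 0.5128 -0.0994  0.05  ]
(272, 245) [ -6.3 -31.7  98.8] [ 0.5929 -0.1558  0.05  ]
(386, 244) [-5.6 38.  98.9] [ 0.5822 -0.0869  0.05  ]
```

Call:
jog_arm(increments=[[15,0.5,0,0],[15,0.5,10,0],[0,0,30,0],[0,0,25,0],[0,0,15,0],[0,0,0,0],[0,0,0,0],[0,0,0,0]])

```text
clock: 7.2
ee_pos: [0.5538, -0.1304, 0.0704]
tool_rot: [-0.073, 0.997, -0.0, 0.001]
contact_force: [0.5, -0.3, -0.8]
gripper_width: 0.0387
finger_force: 35.5
```

```bash
python3 look.py w4.png nest 0.05
```

```text
7.2 [ 0.5538 -0.1304  0.0704] 0.03869295484610847 [ 0.46 -0.27 -0.85]
toolx [-0.989 -0.145 -0.002] tooly [-0.145  0.989 -0.   ] toolz [ 0.002 -0.    -1.   ]
[[0.0, 0.96, 0.279, 0.072], [1.0, -0.0, -0.0, 0.001], [-0.0, 0.279, -0.96, -0.143], [0.0, 0.0, 0.0, 1.0]]
0.67 [322. 180. 186. 359.] [ 0.5084 -0.1372  0.05  ] tool mm [45.9 -0.2 20.3]
```

View pics/w4.png

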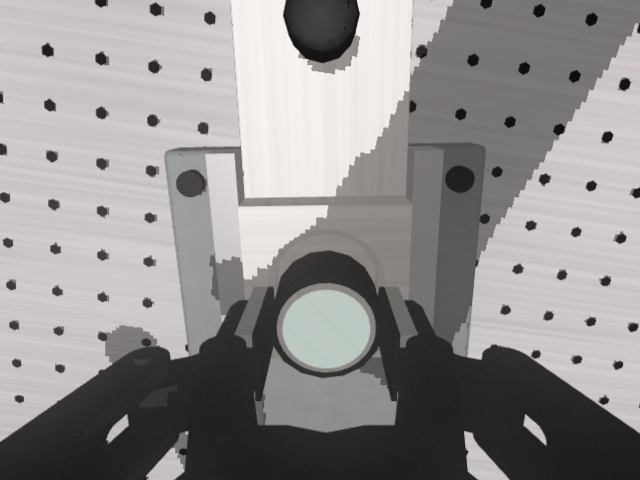

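The block's front edge is at (238,205)–(411,203), and the ring's front arc is at about (327,232). I'll check the residual offset.

Run:
```python
from h import *
s=manip.sense();p=snap('wrist');M=R.from_quat(s['tool_rot']).as_matrix()
f=lambda u,v,z:(M.T@(at(p,u,v,z)-s['ee_pos'])*1000).round(1)
for c in [(238,206),(411,204),(327,232),(273,270),(383,280)]: print(c,f(*c,.05))
print(f(322,14,.074),proj(p,s['ee_pos']+M@[.0005,.0012,-.015]))
im=cv2.resize(p['color'][195:300,225:425],None,fx=4,fy=4);cv2.imwrite('pics/c5.png',im)
```

```text
(238, 206) [ 35.4 -34.2  20.8]
(411, 204) [36.3 35.4 20.7]
(327, 232) [24.5  1.6 20.8]
(273, 270) [  7.8 -21.1  20.8]
(383, 280) [ 3.3 25.5 20.8]
[100.3  -0.   -3.5] (np.float64(325.98480084128227), np.float64(327.9827255394121))
```

View pics/c5.png

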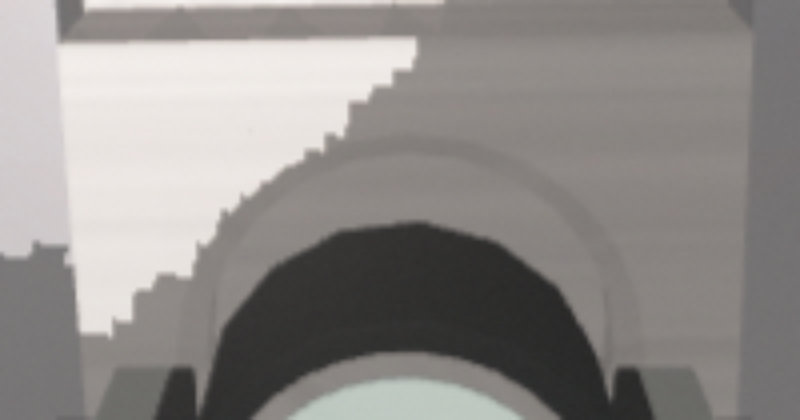

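The crop shows the ring arc concentric with the cell (offset under 1 mm). Lowering.

Call:
jog_arm(increments=[[0,0,5,0],[0,0,4,0],[0,0,3,0],[0,0,2,0],[0,0,2,0],[0,0,1,0],[0,0,0,0],[0,0,0,0]])

```text
clock: 8.02
ee_pos: [0.5528, -0.1309, 0.0522]
tool_rot: [-0.072, 0.997, 0.0, -0.0]
contact_force: [-0.1, -0.3, -0.8]
gripper_width: 0.0383
finger_force: 35.5
```

Call:
jog_arm(increments=[[0,0,1,0],[0,0,1,0],[0,0,0,0],[0,0,0,0]])

```text
clock: 8.35
ee_pos: [0.5532, -0.131, 0.051]
tool_rot: [-0.072, 0.997, 0.0, 0.0]
contact_force: [-1.3, -0.1, 5.8]
gripper_width: 0.0389
finger_force: 36.0
```

It touched the floor at z = 0.051, as predicted. Releasing and lifting.

Call:
jog_arm(increments=[[0,0,-0.5,0],[0,0,0,0],[0,0,0,0],[0,0,0,0],[0,0,0,0]], jaw=0.2)

```text
clock: 8.77
ee_pos: [0.5526, -0.1309, 0.0506]
tool_rot: [-0.072, 0.997, 0.0, -0.0]
contact_force: [-0.4, 0.1, -0.3]
gripper_width: 0.0685
finger_force: 0.0
```

Call:
jog_arm(increments=[[0,0,-10,0],[0,0,-30,0],[0,0,-30,0],[0,0,-10,0],[30,0,0,0],[20,0,0,0],[0,0,0,0],[0,0,0,0],[0,0,0,0]])

```text
clock: 9.52
ee_pos: [0.5041, -0.1379, 0.1312]
tool_rot: [-0.072, 0.997, 0.0, 0.001]
contact_force: [-0.1, 0.4, 1.1]
gripper_width: 0.0686
finger_force: 0.0
```

```bash
python3 look.py w6.png cell 0.066
python3 - <<'E'
import cv2;from h import *
im=cv2.imread('pics/w6.png');cv2.imwrite('pics/w6c.png',im)
E
```

```text
9.5167 [ 0.5041 -0.1379  0.1312] 0.06858295567657098 [-0.08  0.39  1.07]
toolx [-0.99  -0.144 -0.002] tooly [-0.144  0.99  -0.   ] toolz [ 0.002  0.    -1.   ]
[[0.0, 0.96, 0.279, 0.072], [1.0, -0.0, -0.0, 0.001], [-0.0, 0.279, -0.96, -0.143], [0.0, 0.0, 0.0, 1.0]]
0.74 [326. 327.  68.  75.] [ 0.5469 -0.1306  0.066 ] tool mm [-43.4   1.1  65.3]
```

View pics/w6.png

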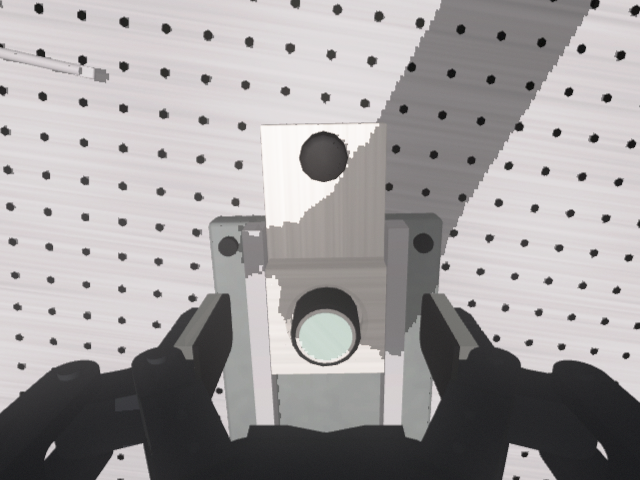

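The cell is seated in the nest (lens top at (326,334)), and the knob is at (323,157). Next I compute the knob position and slide direction.

Run:
```python
from h import *
s=manip.sense();p=snap('wrist');M=R.from_quat(s['tool_rot']).as_matrix()
f=lambda u,v,z:(M.T@(at(p,u,v,z)-s['ee_pos'])*1000).round(1)
a,b=at(p,323,156,.074),at(p,326,335,.067)
print('knob',a.round(4),f(323,156,.074),'lens',b.round(4),f(326,335,.067),'yaw',np.arctan2(*(b-a)[[1,0]]))
# base edges & slide edges
L=[at(p,u,v,.05) for u,v in[(264,262),(271,373),(385,260),(384,372)]]
print('yaws',[np.arctan2(*(L[i+1]-L[i])[[1,0]]).round(3) for i in(0,2)], np.linalg.norm(L[1]-L[0]))
G=[at(p,u,v,.02) for u,v in[(210,218),(230,435),(442,214),(430,330)]]
print('base yaws',[np.arctan2(*(G[i+1]-G[i])[[1,0]]).round(3) for i in(0,2)])
q=snap('top');t=snap('scene');print('ball',at(q,435,228,.289),at(t,198,177,.289))
```

```text
knob [ 0.4532 -0.1454  0.074 ] [51.7 -0.2 56.9] lens [ 0.5516 -0.1295  0.067 ] [-47.9   1.3  64. ] yaw 0.16003520345656927
yaws [np.float64(0.163), np.float64(0.177)] 0.0735705361919533
base yaws [np.float64(0.157), np.float64(0.123)]
ball [ 0.61926148 -0.25658921  0.289     ] [ 0.61564998 -0.25595346  0.289     ]
```

Call:
jog_arm(increments=[[28,0,0,0],[28,0,0,0],[27,0,0,-1],[0,0,20,0],[0,0,25,0],[0,0,22,0],[0,0,12,0],[0,0,0,0],[0,0,0,0]], jaw=1)

```text
clock: 10.52
ee_pos: [0.421, -0.15, 0.0515]
tool_rot: [-0.081, 0.997, 0.0, -0.001]
contact_force: [0.7, 0.0, 0.8]
gripper_width: 0.0002
finger_force: 0.0
```

```bash
python3 look.py w7.png slide_knob 0.074
```

```text
10.5167 [ 0.421  -0.15    0.0515] 0.000180477728379998 [0.72 0.02 0.81]
toolx [-0.987 -0.161  0.001] tooly [-0.161  0.987  0.   ] toolz [-0.001  0.    -1.   ]
[[0.0, 0.96, 0.279, 0.072], [1.0, -0.0, -0.0, 0.001], [-0.0, 0.279, -0.96, -0.143], [0.0, 0.0, 0.0, 1.0]]
0.77 [321. 374. 167. 120.] [ 0.4334 -0.1486  0.074 ] tool mm [-12.4  -0.6 -22.5]
```

View pics/w7.png

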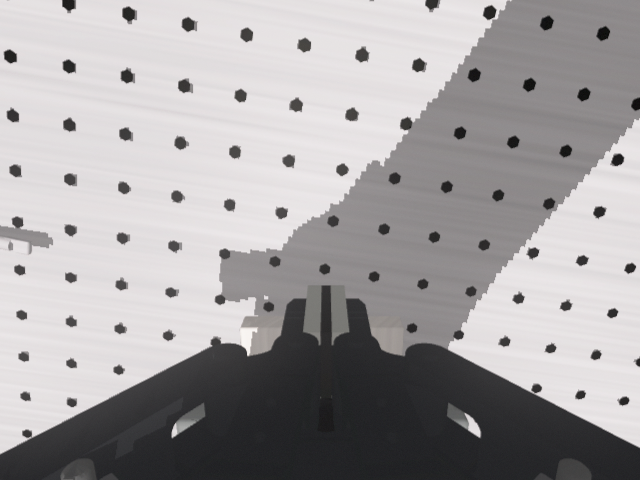

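The closed fingers stand in front of the knob in line with the slide, so I push now.

Call:
jog_arm(increments=[[-5,0,0,0],[-8,0,0,0],[-12,0,0,0],[-15,0,0,0],[-15,0,0,0],[-15,0,0,0],[-15,0,0,0],[-15,0,0,0],[-15,0,0,0],[-12,0,0,0]])

```text
clock: 11.45
ee_pos: [0.5481, -0.1296, 0.0519]
tool_rot: [-0.081, 0.997, -0.0, -0.0]
contact_force: [-2.2, -2.9, 2.0]
gripper_width: 0.0003
finger_force: 1.5
```

Call:
jog_arm(increments=[[-10,0,0,0],[-8,0,0,0],[-6,0,0,0],[-4,0,0,0],[-2,0,0,0],[0,0,0,0]])

```text
clock: 11.95
ee_pos: [0.5768, -0.1244, 0.0518]
tool_rot: [-0.081, 0.997, 0.0, 0.001]
contact_force: [-1.1, 0.6, -0.6]
gripper_width: -0.0001
finger_force: 0.0
```

Call:
jog_arm(increments=[[-4,0,0,0],[-4,0,0,0],[-2,0,0,0],[-2,0,0,0]])

```text
clock: 12.28
ee_pos: [0.5879, -0.1225, 0.0517]
tool_rot: [-0.081, 0.997, 0.0, -0.0]
contact_force: [-1.7, -0.7, 0.7]
gripper_width: 0.0001
finger_force: 1.1
```

Call:
jog_arm(increments=[[-1,0,0,0],[-1,0,0,0],[-1,0,0,0],[-1,0,0,0],[0,0,0,0]])

```text
clock: 12.7
ee_pos: [0.5921, -0.1219, 0.0517]
tool_rot: [-0.081, 0.997, 0.0, 0.0]
contact_force: [-1.5, -0.0, 0.1]
gripper_width: 0.0002
finger_force: 0.7
```

Call:
jog_arm(increments=[[-1,0,0,0],[-1,0,0,0],[-1,0,0,0],[0,0,0,0]])

```text
clock: 13.03
ee_pos: [0.5947, -0.1215, 0.0517]
tool_rot: [-0.081, 0.997, 0.0, -0.0]
contact_force: [-3.5, -0.2, 0.7]
gripper_width: -0.0002
finger_force: 1.3
```

Call:
jog_arm(increments=[[-1,0,0,0],[-1,0,0,0],[0,0,0,0]])

```text
clock: 13.28
ee_pos: [0.5947, -0.1215, 0.0516]
tool_rot: [-0.081, 0.997, 0.0, -0.002]
contact_force: [-6.5, 0.8, 4.4]
gripper_width: 0.0001
finger_force: 3.4
```

Call:
jog_arm(increments=[[-1,0,0,0],[-1,0,0,0],[0,0,0,0]])

```text
clock: 13.53
ee_pos: [0.5948, -0.1218, 0.0513]
tool_rot: [-0.08, 0.997, 0.001, -0.004]
contact_force: [-10.3, -0.3, 7.1]
gripper_width: -0.0001
finger_force: 5.2
```

The slide is at its stop: the force rises with no motion, and this matches the geometry. Now I back off, rise and head for the ball.

Call:
jog_arm(increments=[[8,0,0,0],[15,0,0,0],[20,0,0,0],[15,0,-20,0],[0,0,-40,0],[0,0,-40,0],[0,0,-40,0],[0,0,-40,0],[0,0,-40,0],[0,0,-40,0]], jaw=0.1)

```text
clock: 14.37
ee_pos: [0.5424, -0.1307, 0.3147]
tool_rot: [-0.081, 0.997, -0.0, 0.002]
contact_force: [0.8, 0.8, -0.6]
gripper_width: 0.0767
finger_force: 0.0
```

Call:
jog_arm(increments=[[-10,-25,-30,0],[-10,-25,0,0],[-10,-25,0,0],[-10,-25,0,0],[-10,-20,0,0],[-5,-17,0,0],[0,0,0,0],[0,0,0,0],[0,0,0,0]])

```text
clock: 15.12
ee_pos: [0.6183, -0.2561, 0.342]
tool_rot: [-0.081, 0.997, 0.0, 0.001]
contact_force: [0.5, 0.3, -1.0]
gripper_width: 0.077
finger_force: 0.0
```

```bash
cat > ball.py <<'E'
from h import *
s=manip.sense();M=R.from_quat(s['tool_rot']).as_matrix();p=snap('wrist')
print(s['clock'],s['ee_pos'].round(4),s['gripper_width'],s['contact_force'].round(1))
for r in manip.silhouettes(p,'handle_ball'):
    reg=r['region'].astype(np.uint8);g=p['color'].max(2)
    k=((reg>0)&(g<70)).astype(np.uint8);d=cv2.distanceTransform(k,cv2.DIST_L2,5);m=d.max();_,_,_,(u,v)=cv2.minMaxLoc(d)
    n,_,st,c=cv2.connectedComponentsWithStats(k);i=1+st[1:,4].argmax() if n>1 else 0
    print(round(r['confidence'],2),np.round(r['box']),'insc',u,v,round(float(m),1),'blob',c[i].round(),st[i])
    for z in (.289,):
        for a in ((u,v),c[i]): X=at(p,*a,z);print(X.round(4),'tool',(M.T@(X-s['ee_pos'])*1000).round(1))
E
python3 ball.py
```

```text
15.1167 [ 0.6183 -0.2561  0.342 ] 0.07702223135819461 [ 0.5  0.3 -1. ]
0.89 [352. 315. 109. 169.] insc 331 260 30.6 blob [331. 260.] [ 300  229   62   63 3050]
[ 0.6171 -0.2524  0.289 ] tool [ 0.6  3.8 53. ]
[ 0.6171 -0.2524  0.289 ] tool [ 0.7  3.8 53. ]
```

The ball is at (331,260), radius 31 px, with an offset of +0.6/+3.8 mm. Descend and grip.

Call:
jog_arm(increments=[[0.6,3.8,0,0],[0,0,20,0],[0,0,20,0],[0,0,18,0],[0,0,14,0],[0,0,0,0],[0,0,0,0]])

```text
clock: 15.8
ee_pos: [0.6165, -0.252, 0.2696]
tool_rot: [-0.081, 0.997, 0.0, -0.0]
contact_force: [-0.1, 0.5, 0.7]
gripper_width: 0.077
finger_force: 0.0
```

Call:
jog_arm(increments=[[0,0,0,0],[0,0,0,0],[0,0,0,0],[0,0,0,0],[0,0,0,0],[0,0,0,0],[0,0,0,0],[0,0,0,0]], jaw=1, force=40)

```text
clock: 16.47
ee_pos: [0.6166, -0.2537, 0.2704]
tool_rot: [-0.081, 0.997, -0.0, 0.0]
contact_force: [-1.0, -0.6, 3.8]
gripper_width: 0.03
finger_force: 39.3
```

The ball is held (opening as expected for 32 mm). Now I pull it along the lever's arc.

Call:
jog_arm(increments=[[2.7,0,3.6,0],[2.6,0,3.7,0],[2.5,0,3.7,0],[2.4,0,3.8,0],[2.3,0,3.9,0],[2.2,0,3.9,0],[2.1,0,4,0],[2,0,4,0],[0,0,0,0]])

```text
clock: 17.22
ee_pos: [0.5976, -0.2568, 0.2383]
tool_rot: [-0.08, 0.997, -0.0, -0.0]
contact_force: [1.2, -3.9, 4.9]
gripper_width: 0.0295
finger_force: 39.7
```

Call:
jog_arm(increments=[[1.9,0,4.1,0],[1.8,0,4.1,0],[1.7,0,4.2,0],[1.6,0,4.2,0],[1.5,0,4.2,0],[1.4,0,4.3,0],[1.3,0,4.3,0],[1.1,0,4.4,0],[0,0,0,0],[0,0,0,0]])

```text
clock: 18.05
ee_pos: [0.5861, -0.2587, 0.2055]
tool_rot: [-0.081, 0.997, -0.0, 0.0]
contact_force: [-0.4, -2.9, 4.6]
gripper_width: 0.0298
finger_force: 40.7
```

Call:
jog_arm(increments=[[1.1,0,4.4,0],[1,0,4.4,0],[0.8,0,4.4,0],[0.7,0,4.4,0],[0.6,0,4.4,0],[0.5,0,4.5,0],[0.4,0,4.5,0],[0.3,0,4.5,0],[0,0,0,0],[0,0,0,0]])

```text
clock: 18.88
ee_pos: [0.5809, -0.2595, 0.1705]
tool_rot: [-0.081, 0.997, -0.0, 0.0]
contact_force: [-0.3, -3.1, 5.6]
gripper_width: 0.0296
finger_force: 41.7
```

```bash
cat > chk.py <<'E'
from h import *
s=manip.sense();print(s['clock'],s['ee_pos'].round(4),s['gripper_width'],s['contact_force'].round(2))
y=.16;O=np.array([.716,-.1065]);Rm=np.array([[np.cos(y),-np.sin(y)],[np.sin(y),np.cos(y)]])
t,q,w=snap('top'),snap('scene'),snap('wrist')
for n,p in(('top',t),('scene',q),('wrist',w)):
    for r in manip.silhouettes(p,'handle_ball')[:1]:
        k=((r['region'])&(p['color'].max(2)<70)).astype(np.uint8)
        m,_,st,c=cv2.connectedComponentsWithStats(k)
        if m>1:
            i=1+st[1:,4].argmax();print(n,round(r['confidence'],2),'dark blob',c[i].round(1),st[i])
    for th in(.5,.6,.65,.7):
        f=.65-th;L=Rm@np.array([.022-.18*np.cos(f),-.132])+O
        print('  exp',th,np.round(proj(p,[*L,.18+.18*np.sin(f)]),1))
    r=manip.silhouettes(p,'handle')
    if r: np.save(f'/tmp/{n}.npy',r[0]['region']);v,u=np.nonzero(r[0]['region']);print('  handle',round(r[0]['confidence'],2),r[0]['box'])
E
python3 chk.py
```

```text
18.8833 [ 0.5809 -0.2595  0.1705] 0.029611574223865615 [-0.31 -3.1   5.56]
top 0.9 dark blob [425.5 233.5] [425 233   2   2   2]
  exp 0.5 [431.4 245.2]
  exp 0.6 [430.3 246.4]
  exp 0.65 [429.8 246.8]
  exp 0.7 [429.2 246.9]
  handle 0.72 [182.3, 219.2, 43.5, 38.2]
scene 0.74 dark blob [210.4 196.2] [205 190  11  13 103]
  exp 0.5 [210.4 192.4]
  exp 0.6 [211.7 197.1]
  exp 0.65 [212.3 199.6]
  exp 0.7 [212.7 202.2]
  handle 0.94 [199.1, 230.5, 33.9, 80.2]
wrist 0.94 dark blob [325.7 340.9] [ 279  291   94  100 7443]
  exp 0.5 [313.6 370.6]
  exp 0.6 [315.1 334.1]
  exp 0.65 [315.7 320.6]
  exp 0.7 [316.3 309.6]
  handle 0.94 [324.2, 362.8, 98.5, 134.4]
```

Call:
jog_arm(increments=[[0.2,0,3,0],[0,0,3,0],[0,0,2,0],[0,0,1,0],[0,0,0,0],[0,0,0,0],[0,0,0,0]])

```text
clock: 19.92
ee_pos: [0.5807, -0.2596, 0.1618]
tool_rot: [-0.081, 0.997, -0.0, 0.0]
contact_force: [-1.1, -2.5, 7.4]
gripper_width: 0.0295
finger_force: 42.0
```

```bash
python3 chk.py
python3 - <<'E'
from h import *
s=manip.sense();M=R.from_quat(s['tool_rot']).as_matrix();w=snap('wrist')
for z in(-.014,-.019,-.024):print(z,np.round(proj(w,s['ee_pos']+M@[0,0,z]),1))
# rod slope in scene: foot and cell
q=snap('scene')
for t in('foot','cell'):print(t,[(round(r['confidence'],2),np.round(r['box']).tolist()) for r in manip.silhouettes(q,t)[:4]])
E
```

```text
19.9167 [ 0.5807 -0.2596  0.1618] 0.029520919328791653 [-1.07 -2.49  7.38]
  exp 0.5 [431.4 245.2]
  exp 0.6 [430.3 246.4]
  exp 0.65 [429.8 246.8]
  exp 0.7 [429.2 246.9]
  handle 0.92 [410.6, 206.5, 34.6, 61.4]
scene 0.93 dark blob [211.1 198.7] [206 193  11  13  91]
  exp 0.5 [210.4 192.4]
  exp 0.6 [211.7 197.1]
  exp 0.65 [212.3 199.6]
  exp 0.7 [212.7 202.2]
  handle 0.87 [197.7, 235.9, 32.6, 78.4]
wrist 0.61 dark blob [325.6 341.1] [ 279  292   94   99 7462]
  exp 0.5 [312.6 390.4]
  exp 0.6 [314.3 349. ]
  exp 0.65 [315.  333.8]
  exp 0.7 [315.6 321.4]
  handle 0.77 [325.8, 362.1, 94.0, 133.4]
-0.014 [322.5 327.8]
-0.019 [322.4 335.2]
-0.024 [322.3 343.2]
foot [(0.39, [198.0, 235.0, 34.0, 80.0])]
cell [(0.53, [393.0, 317.0, 20.0, 23.0]), (0.49, [240.0, 306.0, 12.0, 10.0]), (0.49, [457.0, 278.0, 28.0, 23.0])]
```

Call:
jog_arm(increments=[[0,0,0.9,0],[0,0,0,0],[0,0,0,0],[0,0,0,0],[0,0,0,0],[0,0,0,0]])

```text
clock: 21.07
ee_pos: [0.5807, -0.2595, 0.1609]
tool_rot: [-0.081, 0.997, -0.0, 0.0]
contact_force: [-2.6, -3.4, 6.9]
gripper_width: 0.0299
finger_force: 42.0
```

Run:
```python
from h import *
s=manip.sense();print(s['clock'],s['ee_pos'].round(4),s['gripper_width'],s['contact_force'].round(2),s['finger_force'])
print(manip.hand_in())
```

```text
21.0667 [ 0.5807 -0.2595  0.1609] 0.029939961430212617 [-2.62 -3.39  6.93] 41.98791325092316
the job is handed in; nothing more can be done
None
```

I handed the job in at 21 s: the middle cell is seated in the nest, the slide is home, and the gripper is holding the lever about level (my estimates range from 0.63 to 0.655 rad, so about 10 N on the lens); I did not see the foot on the lens directly.

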